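# Light the mirror and hold up the tweezer caddy

### The arm

A 6-joint arm with a two-finger parallel gripper is mounted at the origin on the work surface. World frame = base frame: x ahead of the robot, y to its left, z up, the work surface at z = 0. Lengths are in m, angles in degrees, forces in N, time in s.
With the tool pointing down it reaches from about 0.35 to 0.875 m from the base axis. Payload 4.2 kg.
Tool frame: the origin (TCP) lies midway between the tips of the shut fingers; the grasp point (between the pads) lies 19 mm behind it (r.pinch_z is the distance from the TCP to the grasp point, in m); z points along the fingers, y is the line along which they close (so a half turn about z gives the same grasp; the last joint's range is limited). The gripper opens to 87 mm and grips with 3 to 60 N. Pads are 19 mm wide; open, the fingers measure 117 mm over their backs; the gripper's body (75 mm by 190 mm) begins 51 mm behind the grasp point.
Start: joints at [87.582, 22.042, 0.453, 0, -68.411, -14.817], TCP at [0.185, 0.597, 0.223] pointing down, gripper open.
Joint ranges: [-179.83, 179.83], [-69.29, 118.12], [-61.27, 80.66], [-181.25, 117.63], [-171.15, -9.14], [-177.46, 177.46]. Speed limits (degrees/s): [159.86, 159.86, 180, 180, 180, 180].

### API

Orientations are given as a 3x3 rotation matrix whose columns are the frame's x, y, z axes.
In Python, from station import r, imaging, models gives the robot as it stands. The module is installed in compiled form; this text tells all that it offers.
- The arm moves only by the tool apply_moves, never from a script. Its argument "moves" is a list of rows, each a list of 2 entries, a list of its own where there are three numbers: the shift along the tool's x, y, z in m, then the turn about the tool's z in degrees. A call has 1 to 5 rows; each row shifts and turns the commanded pose from where the row before left it, along the tool's axes as they then stand; what a row does not reach is not made up. A row lasts 1/12 s, in which the tool goes at most 41.7 mm and 7.16 degrees, less where a joint would pass 70% of its speed; a pose out of reach is approached as far as the arm can. A call is refused whole if a number of a shift passes 0.0417 or a number of a turn 7.16, either way. A call with a gripper value outside its range is refused whole. "hand" is the finger opening in m, from 0 to 0.087, set as the call begins (left out, the last holds). The fingers move at their own pace and stop on an object; the grip force is fixed at half the most. Time passes only in rows, so rows that do not move let the fingers close. It gives the time, the measured TCP pose, the force, the opening and the grip force at its end, in the units of the state.
- r.sense(): the state, without advancing time (a new reading comes with each control period).
- imaging.capture(name): name is "scene" or "top"; returns a dict with "frame" (384x512x3 uint8, blue, green, red), "intrinsics" (3x3 intrinsics, pixels), "eye" and "orientation" of the camera in the world. Camera axes: x right, y down, z forward; pixel columns grow to the right and rows downward; lengths in m; the calibration is good to about 2 mm. A picture is of the moment at which its call begins. There is no depth.
- r.finish_job(): hands the job in; it is judged then, once.
Trained networks look in a picture, given as the dict that the camera call returned (one of the last four; its "shot" number tells which), for a name from the list of things; names that differ only in an ending like _2 or _b are one class to them, and where a whole thing is asked for, a point or a joint stands for the part that bears it (a point fixed in the world has none). Each returns a list of dicts, best first, with "confidence" (0 to 1); they miss things now and then, are a little off and sometimes report something else, mostly with a low value. They report only what shows in the picture. A call takes as long as a camera call. They do not tell look-alikes from the thing itself.
- models.cut_out(picture, target): "region" (384x512 bool, what is visible of it) and "extent" ([left, top, width, height] as shares, 0 to 1, of the picture: columns of its width, rows of its height, round what is visible of it).
- models.place_of(picture, target): "at" ([column, row] as shares, 0 to 1, of the picture: columns of its width, rows of its height: a listed point, or the origin of a listed thing).
The state is a dict: "time_s": time; "joints": joint angles; "joint_velocities": joint speeds; "effort": joint torques, N m; "tcp_pos": TCP position; "ee_rot": TCP orientation; "wrist_force": force on the tool from outside, world axes, zero at the start; "moment": the same for the moment, N m; "gripper_width": opening from 0.0 (shut) to 1.0 (fully open); "gripper_force": force on a finger pad.
Only numpy, scipy, OpenCV 4.12 (cv2) and the standard library are available. Lean on these libraries where they do the work, as an engineer would, in place of code of your own. Each camera call takes 0.05 s, during which the arm holds its last target. There are 200 camera calls.

### The job

Set the mirror light for grooming on the black panel: press the white button, then the blue one, then the yellow one, each fully down and one at a time, letting each spring back up. Then take the steel tweezer caddy by its raised bar, lift it straight up about 15 cm clear of the vanity and finish while still holding it there, steady and level, with both tweezers lying in it. Leave the toothbrush stand, the amber dropper bottle and the demister toggle switch as they are.

Things in the scene. Friction and masses are not known exactly. Their poses are not given: they have to be found in the camera images.
- panel: Fixed black control panel lying on the vanity, 90 (its x) x 190 (its y) x 12 mm high; origin at the centre of its underside. The three buttons stand in a row along its y axis, 58 mm apart, the middle one at its centre; which colour stands where varies.
- btn_white_top (a point): Centre of the top face of the white push button (28 mm diameter, standing 6 mm proud of a dark 44 mm round housing; its top at rest is 34 mm above the vanity).
- btn_blue_top (a point): Centre of the top face of the blue push button (28 mm diameter, standing 6 mm proud of a dark 44 mm round housing; its top at rest is 34 mm above the vanity).
- btn_yellow_top (a point): Centre of the top face of the yellow push button (28 mm diameter, standing 6 mm proud of a dark 44 mm round housing; its top at rest is 34 mm above the vanity).
- btn_white (a joint): Travel of the white button: 0 up, 0.006 m fully down; counts as pressed beyond 0.0045 m and as released below 0.0015 m. A spring returns it; fully down takes about 5 N.
- btn_blue (a joint): Travel of the blue button: 0 up, 0.006 m fully down; counts as pressed beyond 0.0045 m and as released below 0.0015 m. A spring returns it; fully down takes about 5 N.
- btn_yellow (a joint): Travel of the yellow button: 0 up, 0.006 m fully down; counts as pressed beyond 0.0045 m and as released below 0.0015 m. A spring returns it; fully down takes about 5 N.
- caddy: Loose steel caddy on the vanity: open tray 180 (its x) x 110 (y) x 14 mm high, 3 mm walls and floor; a dark carrying bar along its x over its middle, 84 long, 12 thick (y), 16 high, 74 to 90 mm above the underside, on two posts at x = +-37 mm. Origin: centre of the underside, z up. 0.25-0.5 kg, balanced about its middle.
- tweezers_a: Loose all-silver tweezers, 98 x 13 x 5 mm, 25 g, lying lengthwise on the tray floor on the caddy's +y side of the bar. Origin on the underside about mid-length, x towards the tips.
- tweezers_b: Loose tweezers with brass-coloured tips, same size and mass, lying on the tray floor on the caddy's -y side. Origin and axes as for the silver pair.
- brush_stand: Bystander: loose sage-green ceramic twin-cup toothbrush stand, 75 (x) x 150 (y) mm, cups to 105 mm, two toothbrushes rising to 195 mm; origin at the centre of its underside, z up.
- dropper: Bystander: loose closed amber glass dropper bottle, 36 mm diameter, 96 mm high with its black dropper; origin at the centre of its underside, z up.
- toggle_base: Bystander: fixed steel block of the chrome demister toggle, footprint about 70 (x) x 50 (y) mm; its 45 mm lever leans towards its -x and reaches about 75 mm above the vanity. Origin at the centre of its underside.
- toggle (a joint): Angle of the demister toggle's lever: 0 as it stands (off), grows as it swings over towards its +x.
Not all that is in view belongs to the job. Leave any purple or red look-alike of the caddy alone.

How it is judged (in metres and radians):
On the way, in this order (a step that is already met when the one before it is completed fails the run):
1. the white button is pressed fully down, the others up (value of joint btn_white above 0.0045 m and value of joint each of btn_blue, btn_yellow below 0.0015 m), for 0.05 s.
2. the blue button is pressed fully down, the others up (value of joint btn_blue above 0.0045 m and value of joint each of btn_white, btn_yellow below 0.0015 m), for 0.05 s.
3. the yellow button is pressed fully down, the others up (value of joint btn_yellow above 0.0045 m and value of joint each of btn_white, btn_blue below 0.0015 m), for 0.05 s.
4. the caddy is lifted clear and held level, tweezers aboard (height (world z) of caddy between 0.11 and 0.2 m and angle between caddy's own z axis and vertical below 0.12 rad and linear speed of caddy below 0.03 m/s and angular speed of caddy below 0.2 rad/s and contact force between the fingers and caddy above 1 N and x of tweezers_a in the frame of caddy between -0.085 and 0.085 m and y of tweezers_a in the frame of caddy between -0.052 and 0.052 m and z of tweezers_a in the frame of caddy between -0.002 and 0.02 m and x of tweezers_b in the frame of caddy between -0.085 and 0.085 m and y of tweezers_b in the frame of caddy between -0.052 and 0.052 m and z of tweezers_b in the frame of caddy between -0.002 and 0.02 m), for 0.5 s.
At the end, for the whole second after the job is handed in: The fingers hold the caddy with its underside 110 to 200 mm above the vanity, tilted less than 0.12 rad, still (under 0.03 m/s and 0.2 rad/s) and touching no bystander or panel; both tweezers lie in its tray; all three buttons are back up (all of step 4 and value of joint each of btn_white, btn_blue, btn_yellow below 0.0015 m and contact force between caddy and brush_stand below 0.2 N and contact force between caddy and dropper below 0.2 N and contact force between caddy and toggle_base below 0.2 N and contact force between caddy and panel below 0.2 N); the arm keeps its last pose, push and grip.
It fails at once if two buttons are down at once (value of joint each of btn_white, btn_blue above 0.003 m or value of joint each of btn_white, btn_yellow above 0.003 m or value of joint each of btn_blue, btn_yellow above 0.003 m).
It fails at once if the caddy is tipped by more than about 15 degrees (angle between caddy's own z axis and vertical above 0.26 rad).
It fails at once if the toothbrush stand or the dropper bottle is shifted by 20 mm or tipped (distance of any of brush_stand, dropper from where it was at the start of the episode above 0.02 m or angle between any of brush_stand, dropper's own z axis and vertical above 0.3 rad).
It fails at once if the demister toggle is moved (value of joint toggle above 0.15 rad).
It also fails if it takes over 56 s, if anything falls off the work surface, if the arm or the gripper's body presses on something with over 40 N, if the wrist force passes 120 N, or if a joint passes its speed limit or range.

## Working session

There is one attempt and no reset: what is moved stays moved. The work goes in short steps, Python scripts to look and compute and a tool call to move; the robot and the scene stay as the last step left them, time stands still between calls to the robot, and variables do not carry over. Pictures are saved under pics/ and viewed, at most 10 in all, crops included, and the job is handed in when it is done.

Besides the shell and the picture viewer there is one more tool, called after "Request:" in YAML: its name, and indented under it one key for each argument. apply_moves: Moves the arm, as the interface text tells. Its arguments: {"type":"object","properties":{"moves":{"type":"array"},"hand":{"type":"number"}},"required":["moves"]}

```bash
mkdir -p pics
cat > h.py <<'E'
from station import r, imaging, models
import numpy as np, cv2
def ray(p,px):
    K=np.array(p["intrinsics"]);d=np.linalg.inv(K)@np.array([px[0],px[1],1.]);return np.array(p["orientation"])@d
def onz(p,px,z):
    d=ray(p,px);e=np.array(p["eye"]);return e+d*(z-e[2])/d[2]
def at(x): return np.array(x)*[512,384]
E
python3 - <<'E'
from h import *
np.set_printoptions(precision=4,suppress=True)
P={n:imaging.capture(n) for n in("top","scene")}
for n,p in P.items():
    print(n,np.array(p["eye"]),p["frame"].shape)
    cv2.imwrite(f"pics/{n}0.png",cv2.resize(p["frame"],None,fx=1.5,fy=1.5,interpolation=cv2.INTER_CUBIC))
    for t,z in [("panel",0),("btn_white_top",.034),("btn_blue_top",.034),("btn_yellow_top",.034),("caddy",0),("tweezers_a",.003),("tweezers_b",.003),("brush_stand",0),("dropper",0),("toggle_base",0)]:
        for o in models.place_of(p,t)[:3]:
            px=at(o["at"]);print(t,round(o["confidence"],2),px.round(1),onz(p,px,z)[:2])
s=r.sense();print(s["tcp_pos"],s["ee_rot"],s["wrist_force"],s["time_s"],r.pinch_z)
E
```

```text
top [ 0.3845 -0.0753  1.0807] (384, 512, 3)
panel 0.88 [124.9 216.8] [0.5384 0.229 ]
btn_white_top 0.61 [120.3 216.8] [0.5338 0.2298]
btn_white_top 0.29 [113.6 131.6] [0.7367 0.2507]
btn_blue_top 0.57 [ 92.2 214.4] [0.5412 0.294 ]
btn_blue_top 0.45 [146.6 214.9] [0.5366 0.1701]
btn_blue_top 0.26 [110.2 133.1] [0.7333 0.2587]
btn_yellow_top 0.46 [ 93.2 211.9] [0.5469 0.292 ]
caddy 0.97 [314.2 227.9] [ 0.4998 -0.2143]
caddy 0.76 [318.9 127. ] [ 0.7458 -0.2382]
caddy 0.75 [410.9 229.2] [ 0.4905 -0.4398]
tweezers_a 0.64 [302.9 214. ] [ 0.5329 -0.189 ]
tweezers_a 0.61 [321.5 237. ] [ 0.4778 -0.2297]
tweezers_b 0.64 [302.9 214. ] [ 0.5329 -0.189 ]
tweezers_b 0.61 [321.5 237. ] [ 0.4778 -0.2297]
brush_stand 0.82 [192.4 110.2] [0.7975 0.0696]
dropper 0.57 [227.4 272.8] [ 0.402  -0.0096]
toggle_base 0.74 [111.1 131.6] [0.7484 0.2674]
scene [ 1.19   -0.3485  0.8143] (384, 512, 3)
panel 0.95 [341.  154.4] [0.5395 0.2273]
btn_white_top 0.5 [346.5 148.1] [0.5533 0.2302]
btn_blue_top 0.48 [322.1 149.8] [0.5284 0.1687]
caddy 0.7 [ 96.8 227.7] [ 0.4775 -0.4342]
caddy 0.69 [189.3 200.1] [ 0.4995 -0.2051]
caddy 0.56 [215.4 282.3] [ 0.7438 -0.2375]
tweezers_a 0.65 [176.4 199.7] [ 0.4857 -0.2342]
tweezers_a 0.44 [194.5 206.7] [ 0.5282 -0.2017]
tweezers_b 0.65 [176.4 199.7] [ 0.4857 -0.2342]
tweezers_b 0.44 [194.5 206.7] [ 0.5282 -0.2017]
brush_stand 0.67 [351.  247.7] [0.8048 0.0736]
brush_stand 0.4 [393.5 197.7] [0.7306 0.2551]
toggle_base 0.91 [396.2 198.1] [0.7348 0.2601]
toggle_base 0.48 [322.9 154.5] [0.5165 0.1831]
[0.1851 0.5969 0.2225] [[ 0.9551 -0.2963 -0.    ]
 [-0.2963 -0.9551 -0.    ]
 [-0.      0.     -1.    ]] [ 0.5326 -1.0692  0.3809] 1.1 0.0187
```

View pics/top0.png

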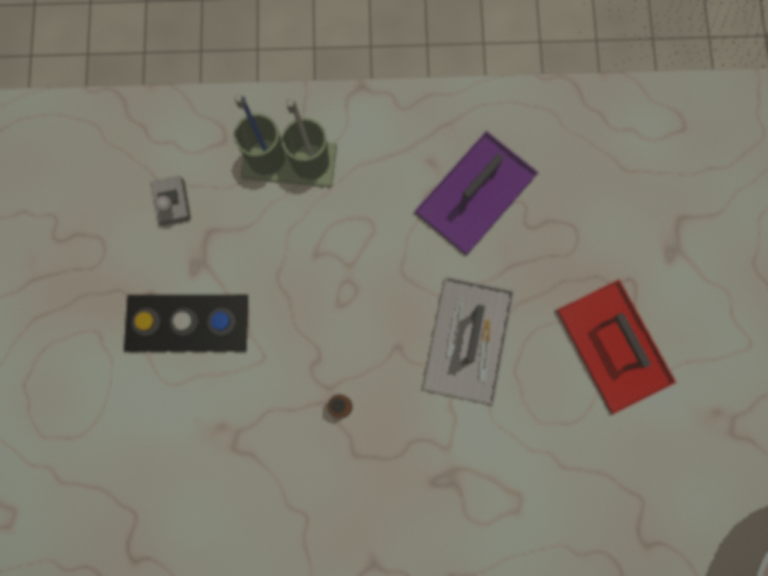

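View pics/scene0.png

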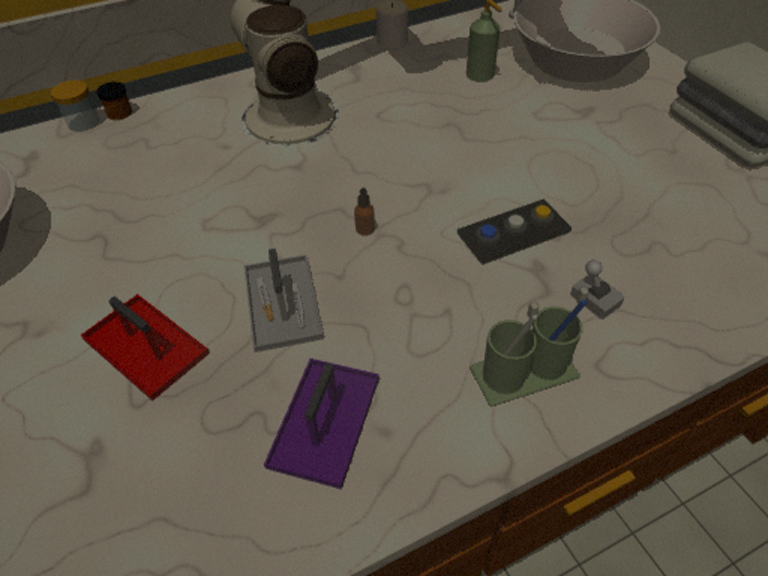

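The top view (1.5x) shows the panel buttons from left to right: yellow (144,321), white (181,321) and blue (221,321). There are three caddies: purple (476,193), red (615,347) and steel (467,342). The steel one fits, because it is grey and holds one silver and one brass-tipped pair of tweezers. I'll confirm it in a crop and measure.

Run:
```python
from h import *
np.set_printoptions(precision=4,suppress=True)
P={n:imaging.capture(n) for n in("top","scene")}
p=P["top"];g=p["frame"]
a=cv2.resize(g[175:280,265:355],None,fx=5,fy=5,interpolation=cv2.INTER_CUBIC)
cv2.imwrite("pics/crop.png",a)
for n,p in P.items():
    hsv=cv2.cvtColor(cv2.GaussianBlur(p["frame"],(3,3),0),cv2.COLOR_BGR2HSV)
    m=max(models.cut_out(p,"panel"),key=lambda o:o["confidence"])["region"]
    m=cv2.morphologyEx(m.astype(np.uint8),cv2.MORPH_CLOSE,np.ones((9,9)))>0
    if n=="top":
        c=cv2.findContours(m.astype(np.uint8),0,2)[0];c=max(c,key=cv2.contourArea)
        b=cv2.boxPoints(cv2.minAreaRect(c));q=np.array([onz(p,x,.012)[:2] for x in b]);print("panel",q,q.mean(0))
    H,S,V=cv2.split(hsv)
    for k,mm in dict(yellow=(H>15)&(H<35)&(S>120)&(V>70),blue=(H>100)&(H<130)&(S>100)&(V>60),white=(S<60)&(V>100)).items():
        mm=(mm&m).astype(np.uint8)
        nl,_,st,ce=cv2.connectedComponentsWithStats(mm)
        for i in range(1,nl):
            if st[i,4]>25: print(n,k,st[i,4],ce[i].round(1),onz(p,ce[i],.034)[:2])
    for o in models.cut_out(p,"caddy"):
        e=np.array(o["extent"])*[512,384,512,384]
        c=cv2.findContours(o["region"].astype(np.uint8),0,2)[0];c=max(c,key=cv2.contourArea)
        b=cv2.boxPoints(cv2.minAreaRect(c));q=np.array([onz(p,x,.014)[:2] for x in b])
        if n=="top":print("caddy",round(o["confidence"],2),e.round(),q.tolist(),q.mean(0),np.linalg.norm(np.diff(q,axis=0),axis=1))
# bar: dark pixels in the caddy in top
p=P["top"];v=cv2.cvtColor(p["frame"],cv2.COLOR_BGR2GRAY)
print(v[198:256:2,292:332:2])
```

```text
panel [[0.5911 0.3274]
 [0.5856 0.1328]
 [0.494  0.1321]
 [0.4994 0.3237]] [0.5425 0.229 ]
caddy 0.91 [371. 184.  76.  93.] [[0.5443484060866803, -0.3444632046900805], [0.5953727396700589, -0.45089175669131915], [0.4264281093082281, -0.5208814805128414], [0.37826582568386535, -0.4167941873907344]] [ 0.4861 -0.4333] [0.118  0.1829 0.1147]
caddy 0.77 [283. 189.  58.  79.] [[0.42613728617012764, -0.1333222256697032], [0.6035779496380418, -0.17609636081901592], [0.577678575785872, -0.2866138455424588], [0.40168323530530775, -0.24073928603462996]] [ 0.5023 -0.2092] [0.1825 0.1135 0.1819]
caddy 0.77 [277.  88.  85.  84.] [[0.7074138045772855, -0.12616198206062829], [0.8511728686822353, -0.25279701365459784], [0.7693859276194488, -0.3355315891916165], [0.6293113869196947, -0.20857290265198047]] [ 0.7393 -0.2308] [0.1916 0.1163 0.189 ]
[[114 109 122 124 123 122 121 125 126 123 123 123 123 124 123 124 124 125
  125 125]
 [107 115 123 124 122 123 121 124 127 122 123 123 123 124 124 124 122 125
  125 124]
 [109 116 123 123 121 122 121 127 128 124 124 124 123 114 113 117 125 125
  126 124]
 [111
[... 1505 characters left out ...]
 122 126
  125 124]
 [124 125 124 122  98  80  80  86  75  55  61  71 101 119 122 119 122 127
  126 124]
 [125 126 125 122  94  80  80  76  64  66  79 103 120 117 124 120 124 126
  126 117]
 [125 124 125 116  86  80  81  79  83 101 117 124 125 119 124 116 124 126
  124 114]
 [126 125 124 112  83  80  82  91 115 124 125 125 124 117 125 127 129 125
  124 108]
 [125 125 124 103  87  84 102 118 125 126 125 125 124 117 125 136 129 126
  124 102]
 [125 124 124 119 118 108 118 125 126 125 125 125 124 113 127 136 129 125
  123 101]
 [126 124 125 125 125 125 125 125 126 125 125 125 124 116 127 134 128 125
  122  99]
 [125 125 126 125 125 126 125 126 126 125 125 125 125 121 122 122 125 124
  116  99]]
```

View pics/crop.png

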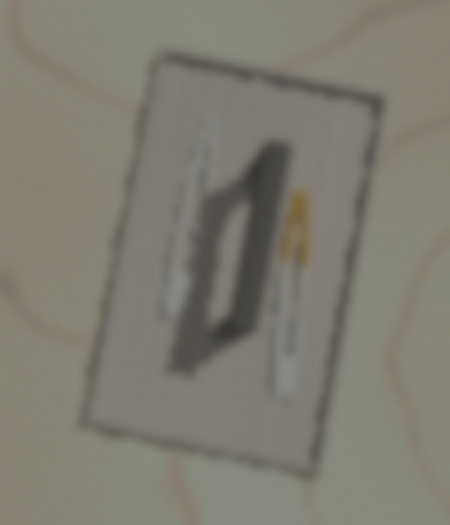

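The crop confirms the steel caddy: grey tray, silver pair on the left, brass-tipped pair on the right. The bar is the darker right-hand band, and the left band is its shadow. The button masks came back empty, so I'll loosen them.

Run:
```python
from h import *
np.set_printoptions(precision=4,suppress=True)
P={n:imaging.capture(n) for n in("top","scene")}
seed={"top":dict(yellow=(96,214),white=(121,214),blue=(147,214)),"scene":dict(yellow=(362,141),white=(344,148),blue=(325.5,154))}
for n,p in P.items():
    lab=cv2.cvtColor(p["frame"],cv2.COLOR_BGR2LAB).astype(float)
    for k,(u,v) in seed[n].items():
        u=int(u);v=int(v);w=12 if n=="top" else 9
        ref=np.median(lab[v-1:v+2,u-1:u+2].reshape(-1,3),axis=0)
        m=(np.linalg.norm(lab-ref,axis=2)<28).astype(np.uint8);z=np.zeros_like(m);z[v-w:v+w+1,u-w:u+w+1]=1
        nl,L,st,ce=cv2.connectedComponentsWithStats(m*z);i=L[v,u]
        print(n,k,ref,st[i],ce[i].round(1),onz(p,ce[i],.034)[:2])
# bar
p=P["top"];v=cv2.GaussianBlur(cv2.cvtColor(p["frame"],cv2.COLOR_BGR2GRAY),(3,3),0)
z=np.zeros_like(v);z[195:256,290:335]=1
m=((v<77)*z).astype(np.uint8);nl,L,st,ce=cv2.connectedComponentsWithStats(m);i=1+np.argmax(st[1:,4])
ys,xs=np.where(L==i);print(st[i])
# per-row right edge of the bar
c=cv2.findContours((L==i).astype(np.uint8),0,2)[0][0];rc=cv2.minAreaRect(c);print(rc)
b=cv2.boxPoints(rc);q=np.array([onz(p,x,.09)[:2] for x in b]);print(q,q.mean(0))
# projections of a modelled caddy: predicted bar-top corners for tray estimate
K=np.array(p["intrinsics"]);R=np.array(p["orientation"]);e=np.array(p["eye"])
def pr(X): d=K@(R.T@(np.array(X)-e));return d[:2]/d[2]
yaw=np.arctan2(-.0443,.1767);print(np.degrees(yaw))
for X in((.042,.006),(.042,-.006),(-.042,-.006),(-.042,.006)):
    c,s=np.cos(yaw),np.sin(yaw);print(pr([.5023+c*X[0]-s*X[1],-.2092+s*X[0]+c*X[1],.09]))
```

```text
top yellow [122. 127. 175.] [ 90 208  12  12  99] [ 95.5 213.5] [0.543  0.2866]
top white [141. 126. 135.] [116 208  11  11  95] [120.9 213.3] [0.5418 0.2287]
top blue [ 76. 135.  97.] [140 207  13  13 137] [146.2 213.2] [0.5404 0.171 ]
scene yellow [100. 132. 171.] [357 137  10   7  51] [361.6 140. ] [0.5456 0.2853]
scene white [116. 127. 136.] [339 143  10   7  53] [343.6 146.4] [0.5439 0.2271]
scene blue [ 57. 135. 101.] [320 149  11  10  87] [325.1 153.8] [0.545  0.1673]
[306 205  16  39 175]
((314.0848388671875, 224.1364288330078), (7.62842321395874, 39.95995330810547), 13.13402271270752)
[[ 0.459  -0.1832]
 [ 0.5424 -0.2069]
 [ 0.5382 -0.2227]
 [ 0.4549 -0.1989]] [ 0.4986 -0.2029]
-14.074384708140608
[317.9672 202.7825]
[323.4125 203.9641]
[315.9145 241.9482]
[310.3912 240.7301]
```

Measured positions:
- **Buttons:** white (0.5425, 0.228), blue (0.542, 0.1695), yellow (0.544, 0.286). The spacing is 58 mm, as it should be.
- **Bar centre:** about (0.502, -0.209), yaw about -14°. The modelled bar projects onto the dark band.

Next I'll move over the white button with the fingers shut.

Request:
apply_moves:
  moves:
    - [[0.03,0.0165,0],0]
    - [[0.03,0.0165,0],0]
    - [[0.03,0.0165,0],0]
    - [[0.03,0.0165,0],0]
    - [[0.03,0.0165,0],0]
  hand: 0

```text
time_s: 1.92
tcp_pos: [0.3048, 0.4725, 0.2227]
ee_rot: [[0.955, -0.296, 0.0], [-0.296, -0.955, 0.0], [0.0, -0.0, -1.0]]
wrist_force: [0.1, 1.1, -1.0]
gripper_width: 0.71
gripper_force: 0.0
```

Request:
apply_moves:
  moves:
    - [[0.03,0.0165,0.01],0]
    - [[0.03,0.0165,0.01],0]
    - [[0.03,0.0165,0.01],0]
    - [[0.03,0.0165,0.01],0]
    - [[0.03,0.0165,0.01],0]

```text
time_s: 2.33
tcp_pos: [0.4238, 0.3492, 0.1724]
ee_rot: [[0.955, -0.296, 0.001], [-0.296, -0.955, 0.001], [0.0, -0.001, -1.0]]
wrist_force: [0.8, 1.1, 0.0]
gripper_width: 0.322
gripper_force: 0.0
```

Request:
apply_moves:
  moves:
    - [[0.03,0.0165,0.02],0]
    - [[0.03,0.0165,0.02],0]
    - [[0.03,0.0165,0.02],0]
    - [[0.03,0.0165,0.02],0]
    - [[0.03,0.0165,0.02],0]

```text
time_s: 2.75
tcp_pos: [0.5428, 0.226, 0.0719]
ee_rot: [[0.955, -0.296, 0.001], [-0.296, -0.955, 0.0], [0.001, -0.0, -1.0]]
wrist_force: [0.7, 0.5, -0.1]
gripper_width: 0.019
gripper_force: 0.0
```

Request:
apply_moves:
  moves:
    - [[0,0,0],0]
    - [[0,0,0],0]
    - [[0,0,0],0]

```text
time_s: 3.0
tcp_pos: [0.5419, 0.2273, 0.0727]
ee_rot: [[0.955, -0.297, 0.0], [-0.297, -0.955, 0.0], [0.0, -0.0, -1.0]]
wrist_force: [0.4, 0.4, -0.3]
gripper_width: 0.004
gripper_force: 0.0
```

Request:
apply_moves:
  moves:
    - [[0,0,0.018],0]
    - [[0,0,0.018],0]
    - [[0,0,0.004],0]
    - [[0,0,0.004],0]
    - [[0,0,0],0]

```text
time_s: 3.42
tcp_pos: [0.5409, 0.2281, 0.0294]
ee_rot: [[0.956, -0.295, -0.0], [-0.295, -0.956, 0.0], [-0.0, 0.0, -1.0]]
wrist_force: [-2.5, -0.3, 4.4]
gripper_width: 0.005
gripper_force: 2.1
```

Request:
apply_moves:
  moves:
    - [[0,0,0],0]
    - [[0,0,0],0]

```text
time_s: 3.58
tcp_pos: [0.5418, 0.228, 0.0299]
ee_rot: [[0.955, -0.296, 0.001], [-0.296, -0.955, 0.001], [0.001, -0.002, -1.0]]
wrist_force: [-2.9, 1.2, 3.6]
gripper_width: 0.004
gripper_force: 2.0
```

Request:
apply_moves:
  moves:
    - [[0,0,0.0015],0]
    - [[0,0,0.001],0]
    - [[0,0,0],0]
    - [[0,0,0],0]

```text
time_s: 3.92
tcp_pos: [0.5421, 0.2279, 0.0283]
ee_rot: [[0.955, -0.296, 0.002], [-0.296, -0.955, 0.001], [0.001, -0.002, -1.0]]
wrist_force: [-6.5, 1.4, 13.0]
gripper_width: 0.005
gripper_force: 6.4
```

White bottomed out at 13 N. Next, blue.

Request:
apply_moves:
  moves:
    - [[0,0,-0.012],0]
    - [[0,0,-0.012],0]
    - [[0.006,0.0185,0],0]
    - [[0.006,0.0185,0],0]
    - [[0.005,0.0185,0],0]

```text
time_s: 4.33
tcp_pos: [0.5423, 0.1689, 0.0504]
ee_rot: [[0.955, -0.296, 0.002], [-0.296, -0.955, 0.001], [0.002, -0.002, -1.0]]
wrist_force: [-1.0, -0.0, 0.5]
gripper_width: 0.006
gripper_force: 0.0
```

Request:
apply_moves:
  moves:
    - [[0,0,0],0]
    - [[0,0,0],0]
    - [[0,0,0],0]

```text
time_s: 4.58
tcp_pos: [0.5422, 0.1695, 0.0502]
ee_rot: [[0.955, -0.296, 0.001], [-0.296, -0.955, 0.001], [0.001, -0.001, -1.0]]
wrist_force: [-0.5, -0.5, 0.1]
gripper_width: 0.007
gripper_force: 0.0
```

Request:
apply_moves:
  moves:
    - [[0,0,0.012],0]
    - [[0,0,0.006],0]
    - [[0,0,0.006],0]
    - [[0,0,0],0]
    - [[0,0,0],0]

```text
time_s: 5.0
tcp_pos: [0.5421, 0.1702, 0.0283]
ee_rot: [[0.956, -0.294, 0.002], [-0.294, -0.956, 0.0], [0.002, -0.001, -1.0]]
wrist_force: [-4.2, 1.1, 13.0]
gripper_width: 0.006
gripper_force: 6.9
```

Request:
apply_moves:
  moves:
    - [[0,0,0],0]
    - [[0,0,0],0]

```text
time_s: 5.17
tcp_pos: [0.5421, 0.1702, 0.0283]
ee_rot: [[0.956, -0.294, 0.002], [-0.294, -0.956, 0.0], [0.002, -0.001, -1.0]]
wrist_force: [-4.2, 0.5, 14.1]
gripper_width: 0.011
gripper_force: 6.8
```

Request:
apply_moves:
  moves:
    - [[0,0,-0.012],0]
    - [[0,0,-0.012],0]
    - [[-0.0085,-0.028,0],0]
    - [[-0.0085,-0.028,0],0]
    - [[-0.0085,-0.028,0],0]

```text
time_s: 5.58
tcp_pos: [0.542, 0.2582, 0.0502]
ee_rot: [[0.955, -0.297, 0.0], [-0.297, -0.955, 0.0], [0.0, -0.0, -1.0]]
wrist_force: [0.2, 0.7, -0.2]
gripper_width: 0.003
gripper_force: 0.0
```

Request:
apply_moves:
  moves:
    - [[-0.0085,-0.0275,0],0]
    - [[0,0,0],0]
    - [[0,0,0],0]
    - [[0,0,0],0]

```text
time_s: 5.92
tcp_pos: [0.5414, 0.2857, 0.0494]
ee_rot: [[0.955, -0.296, -0.001], [-0.296, -0.955, -0.001], [-0.001, 0.001, -1.0]]
wrist_force: [0.5, -0.3, 0.2]
gripper_width: 0.002
gripper_force: 0.0
```

Request:
apply_moves:
  moves:
    - [[0,0,0.012],0]
    - [[0,0,0.006],0]
    - [[0,0,0.006],0]
    - [[0,0,0],0]
    - [[0,0,0],0]

```text
time_s: 6.33
tcp_pos: [0.5419, 0.2849, 0.0283]
ee_rot: [[0.955, -0.296, -0.0], [-0.296, -0.955, -0.001], [0.0, 0.001, -1.0]]
wrist_force: [-5.1, -1.0, 13.3]
gripper_width: 0.007
gripper_force: 6.4
```

Request:
apply_moves:
  moves:
    - [[0,0,0],0]
    - [[0,0,0],0]

```text
time_s: 6.5
tcp_pos: [0.5419, 0.2849, 0.0283]
ee_rot: [[0.955, -0.296, -0.0], [-0.296, -0.955, -0.001], [0.0, 0.001, -1.0]]
wrist_force: [-4.4, -0.7, 12.6]
gripper_width: 0.002
gripper_force: 6.3
```

Request:
apply_moves:
  moves:
    - [[0,0,-0.015],0]
    - [[0,0,-0.04],0]
    - [[0,0,-0.04],0]
    - [[0,0,-0.04],0]
    - [[0,0,-0.039],0]

```text
time_s: 6.92
tcp_pos: [0.5417, 0.2845, 0.2018]
ee_rot: [[0.955, -0.297, -0.001], [-0.297, -0.955, -0.001], [-0.0, 0.001, -1.0]]
wrist_force: [0.4, 0.7, 0.0]
gripper_width: 0.004
gripper_force: 0.0
```

Request:
apply_moves:
  moves:
    - [[0.0075,0.035,0],0]
    - [[0.0075,0.035,0],0]
    - [[0.0075,0.035,0],0]
    - [[0.0075,0.035,0],0]
    - [[0.0075,0.035,0],0]
  hand: 0.06

```text
time_s: 7.33
tcp_pos: [0.5249, 0.1051, 0.1998]
ee_rot: [[0.955, -0.297, -0.001], [-0.297, -0.955, -0.0], [-0.001, 0.001, -1.0]]
wrist_force: [0.5, -0.2, -1.0]
gripper_width: 0.297
gripper_force: 0.0
```

Request:
apply_moves:
  moves:
    - [[0.008,0.035,0],0]
    - [[0.008,0.035,0],0]
    - [[0.008,0.035,0],0]
    - [[0.008,0.035,0],0]
    - [[0.008,0.035,0],0]

```text
time_s: 7.75
tcp_pos: [0.5111, -0.0738, 0.1999]
ee_rot: [[0.955, -0.297, -0.001], [-0.297, -0.955, -0.0], [-0.001, 0.0, -1.0]]
wrist_force: [0.2, -0.8, -0.2]
gripper_width: 0.652
gripper_force: 0.0
```

Request:
apply_moves:
  moves:
    - [[0.008,0.035,0],0]
    - [[0.008,0.035,0],0]
    - [[0.008,0.035,0],0]
    - [[0.007,0.029,0],0]
    - [[0,0,0],-3]

```text
time_s: 8.17
tcp_pos: [0.5006, -0.2134, 0.1994]
ee_rot: [[0.968, -0.251, -0.002], [-0.251, -0.968, -0.001], [-0.001, 0.001, -1.0]]
wrist_force: [0.9, 0.3, 0.3]
gripper_width: 0.687
gripper_force: 0.0
```

Request:
apply_moves:
  moves:
    - [[0,0,0],0]
    - [[0,0,0],0]
    - [[0,0,0],0]

```text
time_s: 8.42
tcp_pos: [0.5019, -0.2084, 0.1999]
ee_rot: [[0.969, -0.247, -0.0], [-0.247, -0.969, 0.0], [-0.0, -0.0, -1.0]]
wrist_force: [-0.2, 0.1, 0.1]
gripper_width: 0.687
gripper_force: 0.0
```

Run:
```python
from h import *
s=r.sense();print(s["tcp_pos"],s["ee_rot"],s["gripper_width"])
a=imaging.capture("top")["frame"];b=imaging.capture("scene")["frame"]
o=np.hstack([cv2.resize(a[150:290,240:380],(399,399),interpolation=2),cv2.resize(b[120:260,110:250],(399,399),interpolation=2)])
cv2.imwrite("pics/over.png",o)
```

```text
[ 0.50185721 -0.20839366  0.1999112 ] [[ 9.69107143e-01 -2.46639792e-01 -3.99287739e-04]
 [-2.46639735e-01 -9.69107221e-01  1.85434225e-04]
 [-4.32688090e-04 -8.12254098e-05 -9.99999903e-01]] 0.6871987193697078
```

View pics/over.png

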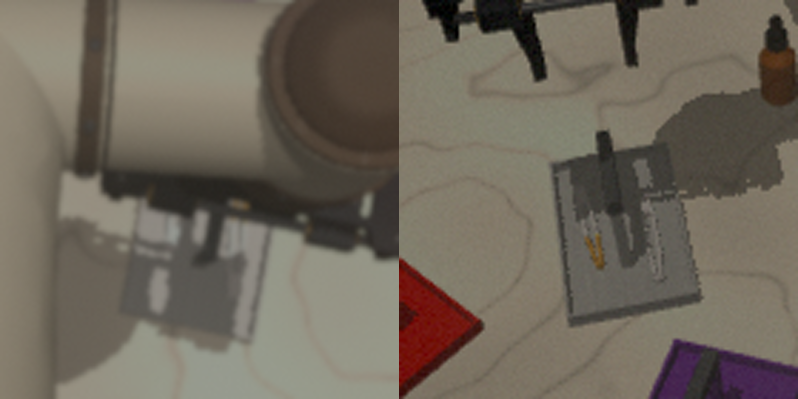

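The scene view shows the open fingers above the steel caddy, tips at crop (542,78) and (632,65), straddling the bar at (605,170). I'll go down.

Request:
apply_moves:
  moves:
    - [[0,0,0.03],0]
    - [[0,0,0.03],0]
    - [[0,0,0.025],0]
    - [[0,0,0],0]

```text
time_s: 8.85
tcp_pos: [0.4985, -0.207, 0.1102]
ee_rot: [[0.969, -0.246, -0.011], [-0.246, -0.969, 0.003], [-0.011, 0.0, -1.0]]
wrist_force: [-1.2, -0.2, -1.1]
gripper_width: 0.69
gripper_force: 0.0
```

Run:
```python
from h import *
b=imaging.capture("scene")["frame"]
cv2.imwrite("pics/over2.png",cv2.resize(b[140:250,130:240],(550,550),interpolation=2))
```

```text
(no output)
```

View pics/over2.png

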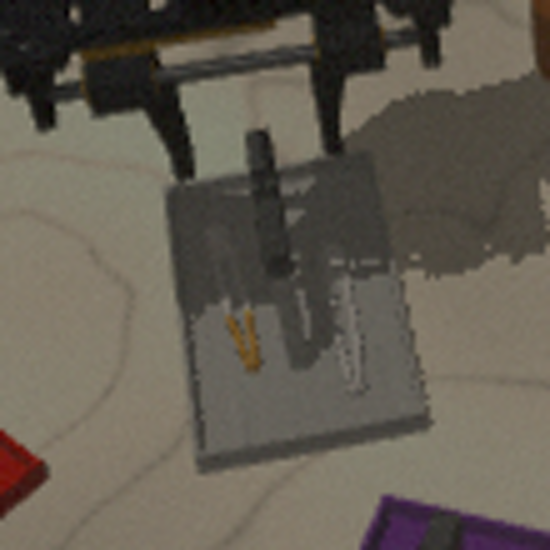

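The bar, from (258,135) to (280,272), lies midway between the tips at (185,178) and (335,150). I'll go down the rest of the way and grip.

Request:
apply_moves:
  moves:
    - [[0,0,0.02],0]
    - [[0,0,0.018],0]
    - [[0,0,0.014],0]
    - [[0,0,0],0]
    - [[0,0,0],0]

```text
time_s: 9.32
tcp_pos: [0.5033, -0.2086, 0.0644]
ee_rot: [[0.97, -0.245, 0.002], [-0.245, -0.97, -0.001], [0.002, 0.0, -1.0]]
wrist_force: [0.2, 0.1, 0.2]
gripper_width: 0.694
gripper_force: 0.0
```

Request:
apply_moves:
  moves:
    - [[0,0,0],0]
    - [[0,0,0],0]
    - [[0,0,0],0]
    - [[0,0,0],0]
    - [[0,0,0],0]
  hand: 0.03

```text
time_s: 9.73
tcp_pos: [0.5025, -0.2087, 0.0636]
ee_rot: [[0.969, -0.246, 0.001], [-0.246, -0.969, -0.0], [0.001, -0.0, -1.0]]
wrist_force: [-0.1, -0.4, 0.2]
gripper_width: 0.404
gripper_force: 0.0
```

Request:
apply_moves:
  moves:
    - [[0,0,0],0]
    - [[0,0,0],0]
    - [[0,0,0],0]
    - [[0,0,0],0]
    - [[0,0,0],0]
  hand: 0.0

```text
time_s: 10.15
tcp_pos: [0.5021, -0.2085, 0.0628]
ee_rot: [[0.969, -0.246, -0.0], [-0.246, -0.969, 0.0], [-0.0, -0.0, -1.0]]
wrist_force: [1.2, 0.8, -0.2]
gripper_width: 0.134
gripper_force: 30.0
```

Request:
apply_moves:
  moves:
    - [[0,0,0],0]
    - [[0,0,0],0]
    - [[0,0,0],0]
    - [[0,0,0],0]
    - [[0,0,0],0]

```text
time_s: 10.57
tcp_pos: [0.5021, -0.2086, 0.0629]
ee_rot: [[0.969, -0.246, -0.0], [-0.246, -0.969, 0.0], [-0.0, -0.0, -1.0]]
wrist_force: [0.8, 1.0, -2.5]
gripper_width: 0.134
gripper_force: 30.0
```

It's gripped at 11.7 mm, which matches the 12 mm bar. Now a gentle lift.

Request:
apply_moves:
  moves:
    - [[0,0,-0.002],0]
    - [[0,0,-0.004],0]
    - [[0,0,-0.006],0]
    - [[0,0,-0.008],0]
    - [[0,0,-0.01],0]

```text
time_s: 10.98
tcp_pos: [0.5018, -0.2087, 0.0935]
ee_rot: [[0.969, -0.246, -0.001], [-0.246, -0.969, 0.0], [-0.001, 0.0, -1.0]]
wrist_force: [-0.9, 0.2, -3.5]
gripper_width: 0.135
gripper_force: 30.0
```

Request:
apply_moves:
  moves:
    - [[0,0,-0.01],0]
    - [[0,0,-0.01],0]
    - [[0,0,-0.01],0]
    - [[0,0,-0.01],0]
    - [[0,0,-0.01],0]

```text
time_s: 11.4
tcp_pos: [0.5022, -0.2087, 0.1443]
ee_rot: [[0.969, -0.246, 0.001], [-0.246, -0.969, -0.0], [0.001, -0.0, -1.0]]
wrist_force: [0.1, 0.4, -3.6]
gripper_width: 0.133
gripper_force: 30.0
```

Request:
apply_moves:
  moves:
    - [[0,0,-0.01],0]
    - [[0,0,-0.01],0]
    - [[0,0,-0.01],0]
    - [[0,0,-0.01],0]
    - [[0,0,-0.01],0]

```text
time_s: 11.82
tcp_pos: [0.5021, -0.2086, 0.194]
ee_rot: [[0.969, -0.246, -0.0], [-0.246, -0.969, 0.0], [-0.0, -0.0, -1.0]]
wrist_force: [-0.3, 0.5, -2.6]
gripper_width: 0.134
gripper_force: 30.0
```

Request:
apply_moves:
  moves:
    - [[0,0,-0.008],0]
    - [[0,0,-0.006],0]
    - [[0,0,-0.004],0]
    - [[0,0,-0.002],0]
    - [[0,0,0],0]

```text
time_s: 12.23
tcp_pos: [0.5023, -0.2087, 0.2133]
ee_rot: [[0.969, -0.246, 0.0], [-0.246, -0.969, -0.0], [0.0, -0.0, -1.0]]
wrist_force: [-0.1, -0.6, -2.5]
gripper_width: 0.13
gripper_force: 30.0
```

Request:
apply_moves:
  moves:
    - [[0,0,0],0]
    - [[0,0,0],0]
    - [[0,0,0],0]
    - [[0,0,0],0]
    - [[0,0,0],0]

```text
time_s: 12.65
tcp_pos: [0.5021, -0.2087, 0.2128]
ee_rot: [[0.969, -0.246, -0.001], [-0.246, -0.969, 0.0], [-0.001, 0.0, -1.0]]
wrist_force: [0.0, -0.6, -4.5]
gripper_width: 0.131
gripper_force: 30.0
```

Request:
apply_moves:
  moves:
    - [[0,0,0],0]
    - [[0,0,0],0]
    - [[0,0,0],0]
    - [[0,0,0],0]
    - [[0,0,0],0]

```text
time_s: 13.07
tcp_pos: [0.5022, -0.2087, 0.2131]
ee_rot: [[0.969, -0.246, 0.0], [-0.246, -0.969, 0.0], [0.0, -0.0, -1.0]]
wrist_force: [0.1, -0.4, -3.5]
gripper_width: 0.134
gripper_force: 30.0
```

Run:
```python
from h import *
s=r.sense();print(s["tcp_pos"],s["wrist_force"],s["moment"],s["gripper_force"])
b=imaging.capture("scene")["frame"]
cv2.imwrite("pics/lift.png",cv2.resize(b,(768,576),interpolation=2))
```

```text
[ 0.50222053 -0.2086738   0.2130674 ] [ 0.07076457 -0.41572654 -3.4947831 ] [ 0.0084297   0.02453826 -0.02517145] 29.986143624410033
```

View pics/lift.png

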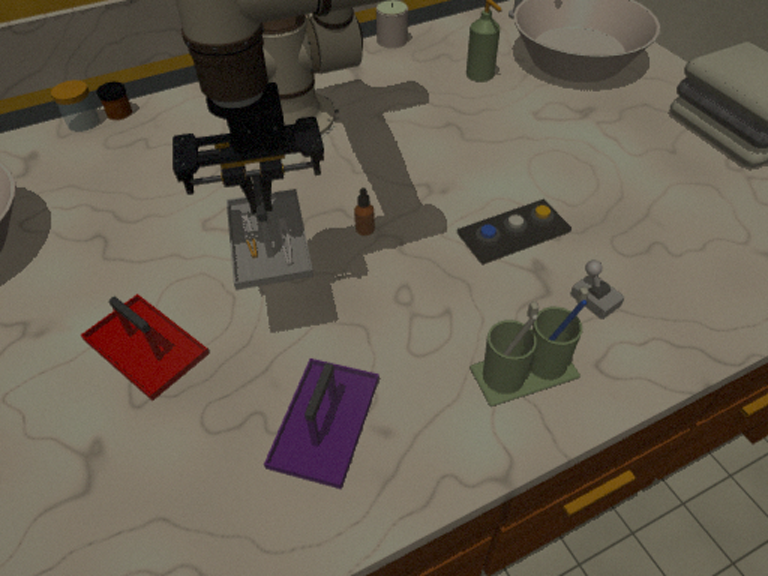

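The picture shows the steel caddy at (270,240) held level about 15 cm up, with its shadow offset at (300,305). Both tweezers lie in it, at (252,245) and (290,250). The bystanders and the look-alikes haven't moved, and I see all three buttons up.

```bash
python3 -c "
from station import r
print(r.finish_job())"
```

```text
the job is handed in; nothing more can be done
None
```

I pressed white, blue and yellow fully down in that order (about 13 N each), then lifted the steel caddy about 15 cm and handed the job in with it held level and both tweezers in the tray; no verdict came back.

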